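Clamp a dowel in the leaf drill jig for cross-drilling

TASK

Get the thicker of the two dowels ready for cross-drilling: swing the drill jig's hinged bush plate well up and back, take the thick dowel from the wooden rest and lay it in the V-block with its end up against the end stop, the rest of it sticking out of the open end. Then swing the bush plate down onto the dowel and press it down firmly, so that the dowel is held tight on both faces of the V, and finish while still pressing: do not let go. Leave the thin dowel, the cordless drill, the try square and the glue bottle where they are.

Things in the scene. Friction and masses are not known exactly. Their poses are not given: they have to be found in the camera images.
- jig: Drill jig fixed to the bench: grey base plate 100 x 130 x 12 mm carrying a bright steel 90 degree V-block. Origin: underside centre of the base, z up. The V runs along the jig's y over x = 0, from y = -55 (open end, nothing stands beyond) to +55 mm (end stop); 36 mm wide at the top, root line 26 mm and block top 44 mm above the bench, block from x = -29.5 to +29.5 mm.
- v_near: Half of the V-block on the jig's -x side: the V face that rises at 45 degrees towards -x (two lands, y from -55 to -20 and from +20 to +55 mm). Fixed to the jig; origin and axes as the jig's. A 6 mm rest screw for the bush plate stands on it at x = -23.5, y = 0, up to 50.5 mm above the bench.
- v_far: Half of the V-block on the jig's +x side: the V face that rises at 45 degrees towards +x, lands as on the other half. Fixed to the jig; origin and axes as the jig's.
- end_stop (a point): Point on the face of the steel end stop plate (44 mm wide, top 58 mm above the bench) that the dowel's end butts against, on the axis of a seated dowel. Axes as the jig's; the stop faces -y.
- dowel_seat (a point): Where the thick dowel's centre is when it is seated in the V with one end on the stop: jig x = 0, y = -35 mm, 43.7 mm above the bench. Axes as the jig's (dowel along y). The dowel then sticks out 70 mm beyond the V's open end (from 20 to 90 mm on the -y side of this point), with free space on both sides and below for fingers.
- hinge_pin (a point): Middle of the bush plate's hinge pin, at jig x = +40, y = 0 mm, 61.2 mm above the bench. Axes as the jig's; the pin lies along y, between two lugs that reach 25 mm either side and 70 mm above the bench.
- hinge (a joint): Bush plate's angle, rad: 0 = level, lying on a seated 25 mm dowel; lowest -0.08 (empty V); grows as the free end swings up and over to the jig's +x side; 1.57 = upright (tip then 160 mm above the bench), ends at 1.85. Starts from -0.05 to 0.55. The hinge is snug: the plate stays at whatever angle it is left, and swings with 1 to 2.5 N at its free end.
- bush_plate: Hinged steel bar, 170 g, 26 mm wide (along its y and the pin), 10 mm thick, with a dark drill bush ring 3 mm proud on its upper face 40 mm from the pin, over the dowel when shut. Origin on the hinge pin at mid-thickness; the bar runs 99 mm along its own -x to a round free end that overhangs the V-block by 29 mm when shut; z is normal to its upper face.
- plate_end (a point): Point near the bush plate's free end where it is pinched by its side edges or pressed: mid-width, mid-thickness, 83 mm from the pin. Axes turn with the plate. Nothing stands beside it within 35 mm. A push down here comes out doubled on the dowel.
- dowel_center (a point): Centre of the thick wooden dowel: 25 mm diameter, 180 mm long, 50 to 90 g; its own x runs along it, both ends alike. At the start it lies in either place of the rest, axis 46 mm above the bench, and can be gripped across from 58 mm off its centre outwards, at either end.
- thin_dowel_center (a point): Centre of the thin wooden dowel: 16 mm diameter, 180 mm long, its x along it, in the other place of the rest, 75 mm beside the thick one, axis 40 mm above the bench. To be left alone.
- bar_rest: Dark wooden rest fixed to the bench, 150 mm along its x, 86 mm along its y, 35 mm high; two strips with notches carry the dowels, which lie along its y at x = -37.5 and +37.5 mm and stick out at both ends. Origin: underside centre, z up.
- drill: Grey and black cordless drill standing on its battery, about 215 mm high, off to one side. Origin: underside centre. To be left alone.
- try_square: Try square lying on the bench: wooden stock 110 x 20 x 18 mm, steel blade 150 x 30 mm. Origin: underside of the stock at its blade end. To be left alone.
- glue: White glue bottle, 60 mm diameter, 150 mm high. Origin: underside centre. To be left alone.
Mind the look-alikes: they are no part of the job. What is shaped like the part that bears dowel_center but blue, turquoise or yellow is not meant.

How it is judged:
On the way, in this order (a step that is already met when the one before it is completed fails the run):
1. the bush plate is swung well open (past about 70 degrees) (value of joint hinge above 1.2 rad), for 0.1 s.
2. the thick dowel lies in the V (x of dowel_center in the frame of jig between -0.003 and 0.003 m and z of dowel_center in the frame of jig between 0.0407 and 0.0467 m and y of dowel_center in the frame of jig between -0.055 and -0.033 m and angle between the x axis of dowel_center and the y axis of jig, either way round below 0.05 rad), for 0.2 s.
At the end, for the whole second after the job is handed in: Robot pressing: plate on dowel over 8 N, dowel on each V face over 2 N, through the last second. Dowel along the V within 0.03 rad, axis within 2 mm of seated, end within 3 mm of the stop; plate level within 0.06 rad. Other four things within 25 mm of their start (x of dowel_center in the frame of jig between -0.002 and 0.002 m and z of dowel_center in the frame of jig between 0.0417 and 0.0457 m and y of dowel_center in the frame of jig between -0.038 and -0.033 m and angle between the x axis of dowel_center and the y axis of jig, either way round below 0.03 rad and value of joint hinge between -0.06 and 0.06 rad and contact force between bush_plate and dowel above 8 N and contact force between dowel and v_near above 2 N and contact force between dowel and v_far above 2 N and contact force between any of the fingers, the arm and bush_plate above 2 N and linear speed of dowel below 0.02 m/s and distance of each of thin_dowel_center, drill, try_square, glue from where it was at the start of the episode below 0.025 m); the arm keeps its last pose, push and grip.
It fails at once if the thin dowel is moved more than 25 mm (distance of thin_dowel_center from where it was at the start of the episode above 0.025 m).
It fails at once if the cordless drill is moved more than 25 mm (distance of drill from where it was at the start of the episode above 0.025 m).
It fails at once if the try square is moved more than 25 mm (distance of try_square from where it was at the start of the episode above 0.025 m).
It fails at once if the glue bottle is moved more than 25 mm (distance of glue from where it was at the start of the episode above 0.025 m).
It also fails if it takes over 72 s, if anything falls off the work surface, if the arm or the gripper's body presses on something with over 40 N, if the wrist force passes 120 N, or if a joint passes its speed limit or range.

ROBOT

A 7-joint arm with a two-finger parallel gripper is mounted at the origin on the work surface. World frame = base frame: x ahead of the robot, y to its left, z up, the work surface at z = 0. Lengths are in m, angles in rad, forces in N, time in s.
With the tool pointing down it reaches from about 0.425 to 0.875 m from the base axis. Payload 4.7 kg.
Tool frame: the origin (TCP) lies at the very end of the fingers, on their centre line; the grasp point (between the pads) lies ctrl.pinch_z behind it (ctrl.pinch_z is the distance from the TCP to the grasp point, in m); x points along the fingers, y is the direction in which the jaws open and shut, and the axes are right-handed (so a half turn about x gives the same grasp; the last joint's range is limited). The gripper opens to 87 mm and grips with 3 to 60 N. Pads are 19 mm wide; open, the fingers measure 117 mm over their backs; the gripper's body (75 mm by 190 mm) begins 51 mm behind the grasp point.
Start: joints at [1.323, 0.321, -0.07, 1.45, 0.023, 1.371, -0.057], TCP at [0.168, -0.628, 0.223] pointing down, gripper open.
Joint ranges: [-2.86, 2.86], [-0.3, 2.09], [-1.38, 1.24], [0.06, 2.45], [-1.56, 4.7], [0.09, 2.05], [-2.69, 2.69]. Speed limits (rad/s): [2.57, 2.57, 3.14, 3.14, 3.14, 3.14, 3.14].

INTERFACE

Orientations are given as a rotation vector (axis times angle).
In Python, from bench import get_state, get_image, camera_info, order, ctrl gives the robot as it stands.
- The arm moves only by the tool jog_arm, never from a script. Its arguments are lists of equal length, an entry for each row: "claw": the finger opening in mm, from 0 to 87; "xyz": the shift along the tool's x, y, z in mm, a list of three; "roll": the turn about the tool's x in degrees. In form: {"claw": [claw, ...], "xyz": [[tx, ty, tz], ...], "roll": [roll, ...]}. A call has 1 to 5 rows; each row is the pose to reach, as a shift and turn from the pose measured when the call began, along the tool's axes at that moment; what a row does not reach only later rows make up. A row lasts 1/10 s, in which the tool goes at most 50 mm and 8.59 degrees, less where a joint would pass 70% of its speed; a pose out of reach is approached as far as the arm can. A call with a gripper value outside its range is refused whole. The fingers move at their own pace and stop on an object; "force" is the grip in N (left out, the last holds). Time passes only in rows, so rows that repeat a pose let the fingers close. It gives the time, the measured TCP pose, the force and the opening at its end, in the units of the state.
- get_state(): the state, without advancing time (a new reading comes with each control period).
- get_image(name): name is "side" or "top"; returns (picture, depth): 384x512x3 uint8, red, green, blue; 384x512 float32, m along the optical axis (not along the pixel's ray), 0 where there is no reading.
- camera_info(name): a dict with "intrinsics" (3x3 intrinsics, pixels), "rvec" (rotation vector, rad) and "tvec" (3), from world to camera coordinates, as OpenCV has them. Camera axes: x right, y down, z forward; pixel columns grow to the right and rows downward; lengths in m; the calibration is good to about 2 mm. A picture is of the moment at which its call begins. camera_info takes no time and is no camera call.
- order.close_job(): hands the job in, once; it reports no verdict.
The state is a dict: "time": time; "joint_positions": joint angles; "qd": joint speeds; "joint_torque": joint torques, N m; "position": TCP position; "tool_rot": TCP orientation; "ft_force": force on the tool from outside, world axes, zero at the start; "torque": the same for the moment, N m; "grip_width": opening from 0.0 (shut) to 1.0 (fully open).
Only numpy, scipy, OpenCV 4.12 (cv2) and the standard library are available. Lean on these libraries where they do the work, as an engineer would, in place of code of your own. Each camera call takes 0.05 s, during which the arm holds its last target. There are 200 camera calls.

## Working session

There is one attempt and no reset: what is moved stays moved. The work goes in short steps, Python scripts to look and compute and a tool call to move; the robot and the scene stay as the last step left them, time stands still between calls to the robot, and variables do not carry over. Pictures are saved under pics/ and viewed, about 8 in all and at most 12, crops included, and the job is handed in when it is done.

Besides the shell and the picture viewer there is one more tool, called as name([rows], argument=value, ...), one row to a line, values as JSON. jog_arm: Moves the arm, as the interface text tells. Its arguments: {"type":"object","properties":{"claw":{"type":"array"},"xyz":{"type":"array"},"roll":{"type":"array"},"force":{"type":"number"}},"required":["claw","xyz","roll"]}

```bash
mkdir -p pics; ls
cat > h.py <<'E'
import numpy as np,cv2
from bench import get_state,get_image,camera_info,order,ctrl
def cam(n):
    i=camera_info(n);K=np.array(i["intrinsics"]);R=cv2.Rodrigues(np.array(i["rvec"],float))[0];t=np.array(i["tvec"],float).ravel()
    return K,R,t
def cloud(n,d):
    K,R,t=cam(n);v,u=np.mgrid[:d.shape[0],:d.shape[1]]
    p=np.stack([(u-K[0,2])/K[0,0]*d,(v-K[1,2])/K[1,1]*d,d],-1)
    return (p-t)@R
def proj(n,p):
    K,R,t=cam(n);q=(np.atleast_2d(p)@R.T+t)@K.T
    return q[:,:2]/q[:,2:]
def shot(n,f):
    im,d=get_image(n);cv2.imwrite(f"pics/{f}.png",im[:,:,::-1]);np.save(f"pics/{f}.npy",d);return im,d
E
python3 - <<'E'
from h import *
for n in("top","side"):
    shot(n,n+"0");K,R,t=cam(n);print(n,-R.T@t,R[2],K[0,0])
s=get_state();print(s,ctrl.pinch_z)
print(cv2.Rodrigues(np.array(s["tool_rot"]))[0].round(3))
a=cv2.imread("pics/top0.png");b=cv2.imread("pics/side0.png")
cv2.imwrite("pics/both.png",np.vstack([a,b])[:,:])
E
```

```text
pics
top [4.34255799e-01 1.08101425e-03 1.24493140e+00] [ 1.13184409e-01  7.51686922e-04 -9.93573714e-01] 361.39063541034415
side [0.29971743 1.26620488 1.21220313] [ 0.14295112 -0.74029988 -0.65690263] 496.87705279759496
{'time': 0.1, 'joint_positions': array([ 1.32307856,  0.32177984, -0.07007626,  1.45153626,  0.02259766,
        1.37078923, -0.05691872]), 'qd': array([-1.57091369e-04, -1.91353328e-03, -5.38293635e-04, -2.66961001e-03,
        6.66809919e-05, -1.73934409e-03,  8.53557525e-04]), 'joint_torque': array([-4.32763554e-04, -4.92569089e+01, -4.05860329e-01, -3.13399172e+01,
       -6.40833378e-02,  3.94726137e-02,  8.80627249e-05]), 'position': array([ 0.16806752, -0.62739352,  0.2215591 ]), 'tool_rot': array([ 2.08211764,  0.27596145, -2.08278144]), 'ft_force': array([ 0.0169453 ,  0.05449235, -0.16324518]), 'torque': array([-0.05849204,  0.05015332,  0.00758469]), 'grip_width': 1.0022513897264476} 0.0187
[[-0.001  0.259 -0.966]
 [ 0.002 -0.966 -0.259]
 [-1.    -0.002  0.   ]]
```

View pics/top0.png

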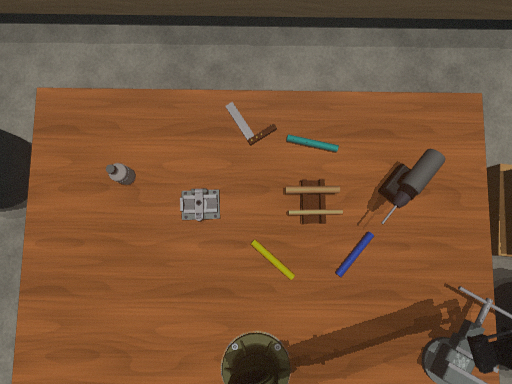

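View pics/side0.png

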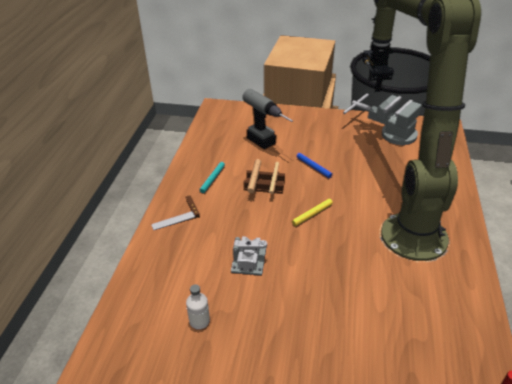

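The top view shows the jig at about (200,205), the thick dowel at (312,190), the thin one at (315,212), the drill at (410,180), the glue at (120,175) and the square at (250,125). Next I zoom in on the jig and measure it.

Run:
```python
from h import *
im=cv2.imread("pics/top0.png");d=np.load("pics/top0.npy");P=cloud("top",d)
hsv=cv2.cvtColor(im,cv2.COLOR_BGR2HSV)
# dowels: pixels by height in rest region
for (r0,r1,name) in((183,196,"thick"),(207,217,"thin")):
    m=np.zeros(d.shape,bool);m[r0:r1,280:350]=1
    m&=(hsv[...,2]>125)&(P[...,2]>0.035)
    p=P[m];c=p[:,:2].mean(0);u,s,v=np.linalg.svd(p[:,:2]-c);a=(p[:,:2]-c)@v[0]
    print(name,m.sum(),c,v[0],a.min(),a.max(),np.percentile(p[:,2],[50,95]), c+v[0]*(a.min()+a.max())/2)
m=np.zeros(d.shape,bool);m[180:228,170:230]=1
m&=(P[...,2]>0.006)
ys,xs=np.nonzero(m);p=P[m]
print(p.min(0),p.max(0),np.percentile(p,[2,98],axis=0));
rect=cv2.minAreaRect((p[:,:2]*1000).astype(np.float32));print(rect)
np.set_printoptions(linewidth=250)
print((P[184:224:2,176:226:2,2]*1000).round().astype(int))
a=cv2.resize(im[175:235,165:235],None,fx=8,fy=8,interpolation=cv2.INTER_CUBIC)[:480,:]
b=cv2.resize(cv2.imread("pics/side0.png")[225:285,220:280],None,fx=8,fy=8,interpolation=cv2.INTER_CUBIC)[:,:240*2]
o=np.hstack([a,b]);cv2.imwrite("pics/jz.png",cv2.resize(o,(800,int(o.shape[0]*800/o.shape[1]))))
```

```text
thick 288 [ 0.58171705 -0.17719946] [-0.0565725   0.99839849] -0.09327343348270589 0.18633720671483556 [0.05577396 0.06084515] [ 0.57908462 -0.13074209]
thin 224 [ 0.50725335 -0.18546491] [ 0.09117004 -0.99583534] -0.19242421824193498 0.09450721102121733 [0.04639409 0.05031205] [ 0.5027898  -0.13671031]
[0.4342558  0.00108101 0.0062236 ] [0.61137204 0.26939684 1.2449314 ] [[0.48000656 0.13288927 0.00819429]
 [0.57705683 0.25773029 0.07898405]]
((523.1563720703125, 133.65455627441406), (283.0592041015625, 147.62705993652344), 83.69905090332031)
[[   1   -1    0   -1    0    1    1    1    0   -2    4    1   -2    2    2   -2   -2    0   -2   -1    2    3   -2    0   -2]
 [   0    2   -1   -2    1    4    1   -5   -1    1    2   -2    0   -3   -5   -1    1    2    0    2   -3    0    1   -2    1]
 [   0   -2    1   -2    0   -2    1    5    2    3    0    0    3    0    3   -1   -2   -4    2   -2    3    1    1   -4   -6]
 [   2    0   -1   -2    3    1    0   -1   70   64   69   72   70   71   67   64   10   14    9   13   10    8   -3   -2    0]
 [   1    0   -1   10   10   14   12  
[... 1310 characters left out ...]
 72   45   50   44   39   39   31   33   11   -2   -2   -1]
 [  -2    5    2   13   11    8    7    8   13   12   76   82   78   76   12    8   13   10   11   12   14   13   -3    4    2]
 [   3    0    1   17   10   16   12   11   13   11   80   79   75   76    9   12   10   15   10   11   14   11    2   -2    1]
 [  -6   -8    3    9   10   16    9   15   12    8   80   75   79   76   12    9   14   12   10   11    8   10    1    1    2]
 [  -4   -2   -1    0    4   -4    2   -1   -4   -2    2   79   75   -2    1    1   -2    0   -2    0    0   -1   -1   -1   -2]
 [   2    1   -3   -5   -2    1    5    0   -3    2    0    5   -1    1   -2   -2    1    2   -5   -3    2   -2    2    0   -3]]
```

View pics/jz.png

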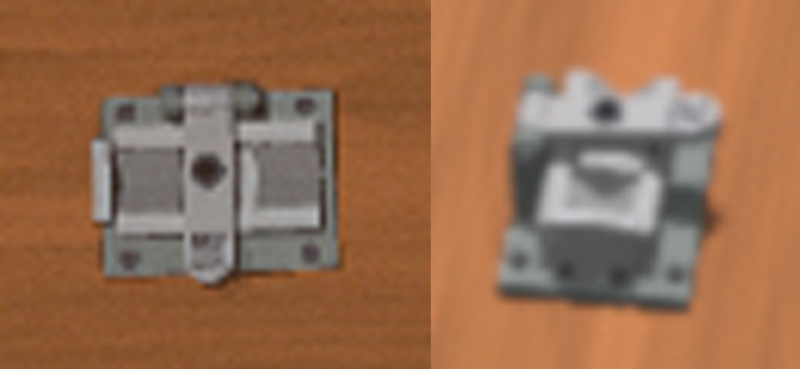

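The jig's V runs along the world's y, with the end stop at +y (left in the picture). The hinge is at +x and the plate is slightly raised. Next I take finer poses.

```bash
cat >> h.py <<'E'
def ray(n,uv,z):
    K,R,t=cam(n);uv=np.atleast_2d(uv).astype(float);c=-R.T@t
    r=np.c_[uv,np.ones(len(uv))]@np.linalg.inv(K).T@R
    return c+r*((z-c[2])/r[:,2])[:,None]
def go(p):   # shift in tool axes, mm, from now to world TCP p
    s=get_state();R=cv2.Rodrigues(np.array(s["tool_rot"]))[0]
    return ((np.array(p)-s["position"])@R*1000).round(1)
def yaw():   # heading of tool y, deg
    R=cv2.Rodrigues(np.array(get_state()["tool_rot"]))[0];return np.degrees(np.arctan2(R[1,1],R[0,1]))
E
python3 - <<'E'
from h import *
im=cv2.imread("pics/top0.png");d=np.load("pics/top0.npy");P=cloud("top",d)
hsv=cv2.cvtColor(im,cv2.COLOR_BGR2HSV)
def fit(m,z,n):
    ys,xs=np.nonzero(m);q=ray("top",np.c_[xs,ys],z)[:,:2]
    r=cv2.minAreaRect((q*1000).astype(np.float32));print(n,m.sum(),np.round(r[0],1),np.round(r[1],1),round(r[2],2))
    return q
Z=P[...,2]
for r0,r1,z,n in((183,197,.046,"thick"),(206,218,.04,"thin")):
    m=np.zeros(d.shape,bool);m[r0:r1,275:352]=1
    m&=(Z>0.03)&(Z<.1)&(hsv[...,2]>100)
    q=fit(m,z,n);l=cv2.fitLine((q*1000).astype(np.float32),cv2.DIST_HUBER,0,.01,.01).ravel();print(l,np.degrees(np.arctan2(l[1],l[0])))
W=np.zeros(d.shape,bool);W[180:228,172:228]=1
fit(W&(Z>.006)&(Z<.022),.012,"base")
m=W&(Z>.035)&(Z<.05);fit(m,.044,"vblock")
m=W&(Z>.052)&(Z<.068)&(np.arange(512)<186)[None];q=fit(m,.058,"stop");print(q.mean(0))
m=W&(Z>.06)&(Z<.1)&(np.arange(384)>196)[:,None];q=fit(m,.072,"plate")
p=P[m];A=np.c_[p[:,0],np.ones(len(p))];print("plate slope",np.linalg.lstsq(A,p[:,2],rcond=None)[0],p[:,0].min(),p[:,0].max(),p[:,1].mean())
E
```

```text
thick 369 [ 584.  -182.1] [ 20.2 177.5] 0.71
[ 1.5106060e-02 -9.9988592e-01  5.8400360e+02 -1.8270721e+02] -89.134445
thin 249 [ 509.3 -192.6] [ 16.7 177. ] 0.7
[ 2.0707872e-02 -9.9978554e-01  5.0818997e+02 -1.9158838e+02] -88.81344
base 377 [537.5 196.6] [147.6 142. ] 0.7
vblock 304 [539.6 196.4] [ 77.8 114.4] 3.0
stop 39 [527.5 253.1] [39.8  6.6] 2.05
[0.52743648 0.2530751 ]
plate 193 [511.8 217.2] [75.2 71.6] 1.7
plate slope [-0.12230168  0.13627963] 0.4748261618532364 0.5504979128286085 0.1944987043511524
```

jog_arm([
  [-30,0,0],
  [-60,0,0],
  [-60,-20,-40],
  [-60,-50,-80],
  [-60,-80,-120],
], claw=[87,87,87,87,87], roll=[0,0,0,0,0])

```text
time: 0.6
position: [0.2641, -0.5178, 0.2812]
tool_rot: [2.083, 0.276, -2.084]
ft_force: [0.2, -0.1, 0.5]
grip_width: 1.0
```

Run:
```python
from h import *
def px(q): return np.array(q)/6.154+[165,175]-.5+.0
C=ray("top",[px(q) for q in((102,98),(333,90),(338,268),(105,276))],.012);print(C.round(4),C.mean(0))
e=[C[0]-C[1],C[3]-C[2]];print([np.degrees(np.arctan2(-a[0],a[1])) for a in e],[np.linalg.norm(a) for a in e])
e=[C[0]-C[3],C[1]-C[2]];print([np.degrees(np.arctan2(a[1],a[0])) for a in e],[np.linalg.norm(a) for a in e])
b=ray("top",[px((207,171))],.075);print("bush",b)
s=get_state();print(s["joint_positions"].round(2),yaw(),go([.43,-.2,.28]))
```

```text
[[0.5778 0.2643 0.012 ]
 [0.5839 0.1355 0.012 ]
 [0.4847 0.1303 0.012 ]
 [0.4787 0.259  0.012 ]] [0.53125315 0.19725951 0.012     ]
[np.float64(2.705623613877949), np.float64(2.667585297355127)] [np.float64(0.12896109591271226), np.float64(0.12890136073561345)]
[np.float64(3.028898686488517), np.float64(2.994145427549339)] [np.float64(0.09923813509581442), np.float64(0.09932339162403922)]
bush [[0.5323492 0.1940255 0.075    ]]
[ 1.18  0.16 -0.15  1.53  0.02  1.45 -0.27] -75.05367339133292 [   1.8 -264.2 -242.3]
```

jog_arm([
  [0,-33,-30],
  [0,-66,-60],
  [0,-99,-90],
  [0,-132,-120],
  [0,-165,-150],
], claw=[60,60,60,60,60], roll=[4,8,12,12,12])

```text
time: 1.1
position: [0.3668, -0.3178, 0.2812]
tool_rot: [2.196, 0.059, -2.198]
ft_force: [0.4, 0.5, 0.3]
grip_width: 0.713
```

Run:
```python
from h import *
s=get_state();print(s["position"],s["joint_positions"].round(2),yaw(),go([.45,-.0,.25]),go([.489,.1955,.15]))
```

```text
[ 0.36681326 -0.31778639  0.28123801] [ 0.99 -0.04 -0.32  1.74 -0.01  1.44 -0.85] -87.06276041301108 [  31.9 -313.   -99.4] [ 132.4 -506.  -148.4]
```

jog_arm([
  [0,-45,-18],
  [0,-90,-36],
  [10,-135,-54],
  [20,-180,-72],
  [30,-225,-90],
], claw=[60,60,60,60,60], roll=[0,0,0,0,0])

```text
time: 1.6
position: [0.4452, -0.0865, 0.2513]
tool_rot: [2.196, 0.058, -2.197]
ft_force: [0.3, 0.4, -0.5]
grip_width: 0.689
```

Run:
```python
from h import *
s=get_state();print(s["position"],s["joint_positions"].round(2),yaw(),go([.489,.1955,.15]))
```

```text
[ 0.44517665 -0.08648758  0.25128195] [ 0.78 -0.11 -0.59  1.85 -0.06  1.39 -1.32] -87.07897696022424 [ 101.7 -279.2  -58.2]
```

jog_arm([
  [0,-45,-10],
  [0,-90,-20],
  [10,-135,-30],
  [25,-180,-40],
  [40,-225,-50],
], claw=[60,60,60,60,60], roll=[0,0,0,0,0])

```text
time: 2.1
position: [0.4836, 0.1424, 0.2114]
tool_rot: [2.197, 0.056, -2.196]
ft_force: [2.0, -0.2, -0.3]
grip_width: 0.689
```

Run:
```python
from h import *
s=get_state();print(s["position"],s["joint_positions"].round(2),yaw(),go([.489,.1955,.13]))
```

```text
[0.48362891 0.14243334 0.21141459] [ 0.54  0.07 -0.9   1.8   0.05  1.3  -1.9 ] -87.11238569159131 [ 81.5 -52.7  -8. ]
```

jog_arm([
  [10,-30,-5],
  [30,-52,-8],
  [60,-52,-8],
  [80,-52,-8],
  [80,-53,-8],
], claw=[60,60,60,60,60], roll=[0,0,0,0,0])

```text
time: 2.6
position: [0.4865, 0.1949, 0.1284]
tool_rot: [2.189, 0.056, -2.202]
ft_force: [-0.3, -0.7, 0.1]
grip_width: 0.692
```

Run:
```python
from h import *
s=get_state();print(s["position"],s["joint_positions"].round(2),yaw(),go([.489,.1955,.052]))
a,_=shot("side","s1");b,_=shot("top","t1")
f=lambda i:cv2.resize(i[:,:,::-1],None,fx=5,fy=5,interpolation=cv2.INTER_CUBIC)
cv2.imwrite("pics/c1.png",np.hstack([f(a[180:290,210:290]),f(b[150:260,165:245])]))
```

```text
[0.48650961 0.19487191 0.12835889] [ 0.41  0.23 -0.93  1.85  0.2   1.16 -2.11] -87.08589320964919 [76.3 -0.5 -3. ]
```

View pics/c1.png

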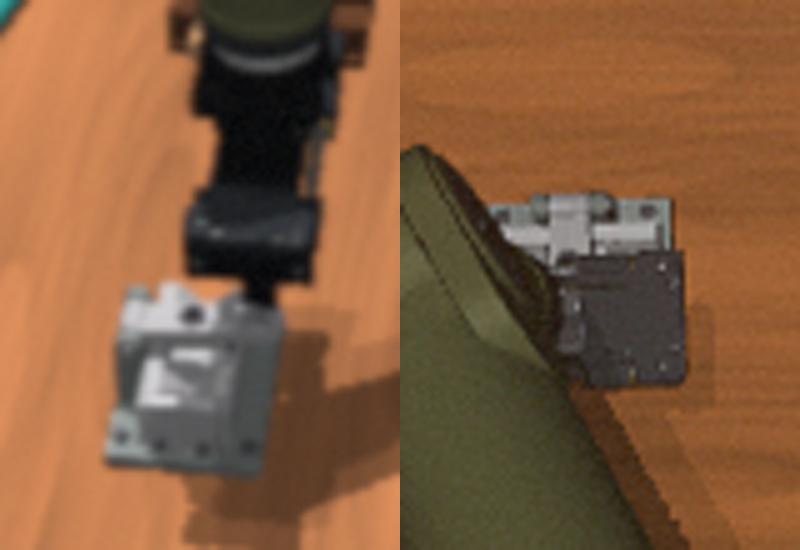

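The gripper stands over the plate's free end, to the right in the side view, and matches the plan. I descend and pinch.

jog_arm([
  [20,0,-3],
  [40,0,-3],
  [60,0,-3],
  [76,0,-3],
  [76,0,-3],
], claw=[60,60,60,60,60], roll=[0,0,0,0,0])

```text
time: 3.2
position: [0.4911, 0.1956, 0.0546]
tool_rot: [2.194, 0.056, -2.199]
ft_force: [0.3, 0.0, 0.2]
grip_width: 0.689
```

jog_arm([
  [0,0,0],
  [0,0,0],
  [0,0,0],
  [0,0,0],
  [0,0,0],
], claw=[20,20,20,20,20], roll=[0,0,0,0,0], force=12)

```text
time: 3.7
position: [0.4917, 0.1921, 0.0547]
tool_rot: [2.192, 0.048, -2.196]
ft_force: [2.7, -11.5, 0.8]
grip_width: 0.323
```

Run:
```python
from h import *
s=get_state();print(s["position"],s["grip_width"]*87,s["ft_force"],s["torque"])
# arc
xj=np.array([.9988,.0497]);pin=np.array([.5712,.1993])
for a in(.12,.3,.5,.7,.9,1.1,1.3,1.4):
    q=np.r_[pin-.083*np.cos(a)*xj,.0612+.083*np.sin(a)-.0187];print(a,q.round(4),go(q))
```

```text
[0.4916964  0.19208492 0.05467504] 28.11915522819091 [  2.72565679 -11.47456476   0.75477318] [-2.43189116 -0.28868985  0.02824652]
0.12 [0.4889 0.1952 0.0524] [ 2.2 -3.3  2.6]
0.3 [0.492  0.1954 0.067 ] [-12.4  -3.2  -0.4]
0.5 [0.4984 0.1957 0.0823] [-27.6  -3.1  -6.9]
0.7 [0.5078 0.1961 0.096 ] [-41.3  -3.1 -16.2]
0.9 [0.5197 0.1967 0.1075] [-52.9  -3.  -28. ]
1.1 [0.5336 0.1974 0.1165] [-61.9  -3.  -42. ]
1.3 [0.549  0.1982 0.1225] [-68.   -2.9 -57.4]
1.4 [0.5571 0.1986 0.1243] [-69.8  -2.9 -65.5]
```

jog_arm([
  [0,1,0],
  [0,1,0],
  [0,1,0],
  [0,1,0],
], claw=[20,20,20,20], roll=[0,0,0,0])

```text
time: 4.1
position: [0.4918, 0.1909, 0.0547]
tool_rot: [2.191, 0.048, -2.196]
ft_force: [0.5, -2.2, -1.5]
grip_width: 0.297
```

Run:
```python
from h import *
s=get_state();print(s["position"],s["grip_width"]*87,s["ft_force"],s["torque"],yaw())
```

```text
[0.49176555 0.19086188 0.05465919] 25.867300810357712 [ 0.48922213 -2.21257035 -1.54541988] [-0.26987973 -0.11456493  0.02878396] -87.1787809296811
```

jog_arm([
  [-8,0,-2],
  [-15,0,-4],
  [-25,0,-8],
  [-33,0,-13],
  [-33,0,-13],
], claw=[20,20,20,20,20], roll=[0,0,0,0,0])

```text
time: 4.6
position: [0.5046, 0.1916, 0.0892]
tool_rot: [2.189, 0.046, -2.197]
ft_force: [-6.7, -2.9, 4.5]
grip_width: 0.297
```

Run:
```python
from h import *
s=get_state();print(s["position"],s["grip_width"]*87,s["ft_force"],s["torque"],yaw())
```

```text
[0.50463627 0.1915791  0.08923826] 25.837250194236482 [-6.73394831 -2.92852382  4.45619903] [-0.55812751  1.25509934  0.0203395 ] -87.19455043647078
```

jog_arm([
  [-8,0,-5],
  [-15,0,-12],
  [-21,0,-20],
  [-26,0,-28],
  [-26,0,-28],
], claw=[20,20,20,20,20], roll=[0,0,0,0,0])

```text
time: 5.1
position: [0.5345, 0.1932, 0.1169]
tool_rot: [2.192, 0.046, -2.196]
ft_force: [-2.8, -3.6, 6.5]
grip_width: 0.294
```

Run:
```python
from h import *
s=get_state();print(s["position"],s["grip_width"]*87,s["ft_force"],s["torque"],yaw())
```

```text
[0.53447388 0.193175   0.11690723] 25.598112751266484 [-2.84834981 -3.5900103   6.54221736] [-0.63512894  0.89187564  0.10290653] -87.24518786354135
```

jog_arm([
  [-3,0,-7],
  [-6,0,-15],
  [-7,0,-23],
  [-8,0,-33],
  [-8,0,-37],
], claw=[20,20,20,20,20], roll=[0,0,0,0,0])

```text
time: 5.6
position: [0.5737, 0.1953, 0.1261]
tool_rot: [2.196, 0.046, -2.194]
ft_force: [-1.9, -2.0, 6.0]
grip_width: 0.297
```

jog_arm([
  [0,0,0],
  [0,0,0],
  [-20,0,0],
  [-50,0,0],
  [-90,0,0],
], claw=[45,60,60,60,60], roll=[0,0,0,0,0])

```text
time: 6.1
position: [0.5727, 0.1956, 0.2153]
tool_rot: [2.193, 0.046, -2.197]
ft_force: [1.0, 0.5, 0.0]
grip_width: 0.646
```

jog_arm([
  [0,40,10],
  [0,80,20],
  [0,120,30],
  [0,160,30],
  [0,200,30],
], claw=[60,60,60,60,60], roll=[-8,-16,-24,-32,-40])

```text
time: 6.6
position: [0.5522, -0.0069, 0.2167]
tool_rot: [1.778, 0.697, -1.782]
ft_force: [1.0, -0.4, -0.5]
grip_width: 0.689
```

Run:
```python
from h import *
s=get_state();print(s["position"],s["grip_width"]*87,s["joint_positions"].round(2),yaw(),go([.585,-.252,.15]))
a,_=shot("side","s2");b,d=shot("top","t2")
P=cloud("top",d);m=(P[...,2]>.1)&(P[...,2]<.17);m[:,:170]=0;m[:,230:]=0;m[225:]=0;m[:165]=0
print(m.sum(),P[m].mean(0) if m.any() else 0,P[m].max(0)if m.any() else 0)
f=lambda i:cv2.resize(i[:,:,::-1],None,fx=4,fy=4,interpolation=cv2.INTER_CUBIC)
cv2.imwrite("pics/c2.png",np.hstack([f(a[160:290,205:295]),f(b[140:270,165:275])]))
```

```text
[ 0.55223058 -0.00687363  0.21665589] 59.96818519059127 [ 0.8   0.22 -0.95  1.68  0.19  1.34 -1.  ] -46.90121099353684 [ 68.2 201.1 143.3]
56 [0.56939473 0.19405634 0.14386605] [0.57590247 0.20824661 0.16334149]
```

View pics/c2.png

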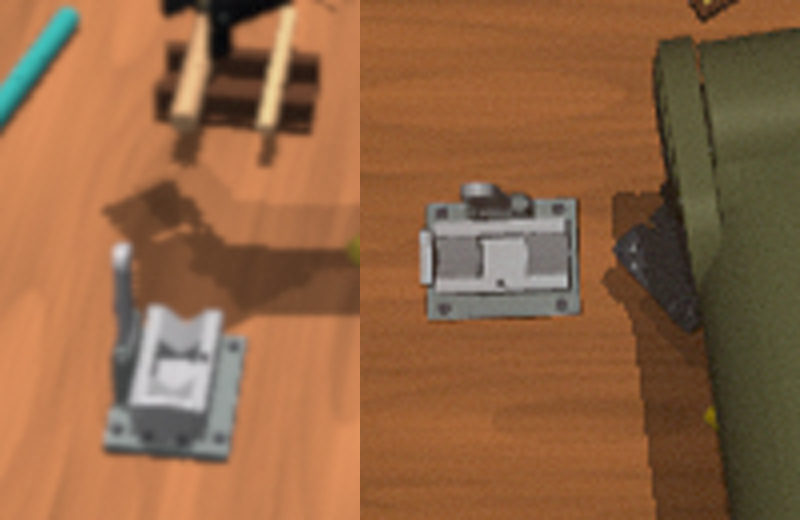

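The plate stands upright (side view (120,300)), and the V is empty and visible. Pinch readings put the jig at about (0.533, 0.193) with a yaw of 3.1°. Now to the dowel's -y end.

jog_arm([
  [0,33,24],
  [0,66,48],
  [0,100,72],
  [10,134,96],
  [20,167,119],
], claw=[50,50,50,50,50], roll=[-8,-16,-24,-32,-40])

```text
time: 7.2
position: [0.5778, -0.2191, 0.1978]
tool_rot: [1.297, 1.137, -1.308]
ft_force: [0.1, 0.9, -0.4]
grip_width: 0.58
```

Run:
```python
from h import *
s=get_state();print(s["position"],s["grip_width"]*87,s["joint_positions"].round(2),yaw(),go([.585,-.252,.12]))
```

```text
[ 0.57783165 -0.2191226   0.19776128] 50.45039055841786 [ 1.04  0.4  -0.93  1.55  0.34  1.35 -0.05] -7.430934784507189 [78.1 11.2 30.9]
```

jog_arm([
  [20,6,16],
  [40,11,31],
  [60,11,31],
  [78,11,31],
  [78,11,31],
], claw=[50,50,50,50,50], roll=[-8,-8,-8,-8,-8])

```text
time: 7.7
position: [0.5833, -0.2507, 0.1172]
tool_rot: [1.195, 1.211, -1.207]
ft_force: [0.4, -0.5, -0.2]
grip_width: 0.577
```

Run:
```python
from h import *
s=get_state();print(s["position"],s["grip_width"]*87,s["joint_positions"].round(2),yaw(),go([.585,-.252,.0275]))
a,_=shot("side","s3");b,d=shot("top","t3")
f=lambda i:cv2.resize(i[:,:,::-1],None,fx=4,fy=4,interpolation=cv2.INTER_CUBIC)
cv2.imwrite("pics/c3.png",np.hstack([f(a[110:220,220:310]),f(b[150:260,270:370])]))
```

```text
[ 0.58334942 -0.2507465   0.11724222] 50.1591674072461 [ 1.04  0.51 -0.9   1.59  0.43  1.24  0.07] 0.6074769352710208 [89.7  1.9  0.6]
```

View pics/c3.png

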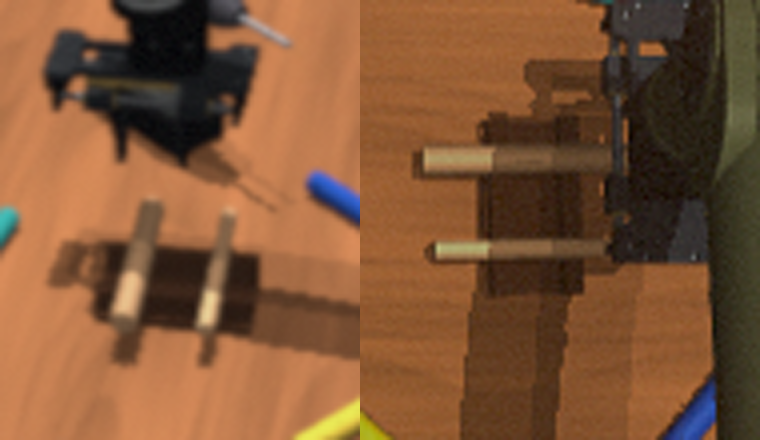

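The fingers straddle the thick dowel's far end in the side view: tips at (120,155) and (190,160), dowel end at (150,200). I descend and grip.

jog_arm([
  [25,2,0],
  [50,2,0],
  [75,2,0],
  [89,2,0],
  [90,2,0],
], claw=[50,50,50,50,50], roll=[0,0,0,0,0])

```text
time: 8.3
position: [0.5867, -0.2514, 0.0295]
tool_rot: [1.194, 1.209, -1.205]
ft_force: [-0.3, -0.7, -0.0]
grip_width: 0.569
```

jog_arm([
  [0,0,0],
  [0,0,0],
  [0,0,0],
  [0,0,0],
  [0,0,0],
], claw=[40,32,20,20,20], roll=[0,0,0,0,0], force=15)

```text
time: 8.8
position: [0.5873, -0.2517, 0.0302]
tool_rot: [1.194, 1.207, -1.205]
ft_force: [0.9, -0.2, 0.1]
grip_width: 0.283
```

Run:
```python
from h import *
s=get_state();print(s["position"],s["grip_width"]*87,s["ft_force"],s["torque"],yaw())
```

```text
[ 0.58725633 -0.2517159   0.03023994] 24.5855625979467 [ 0.86098007 -0.21038501  0.1160608 ] [-0.01910063 -0.23455485 -0.00807935] 0.6482900846836643
```

jog_arm([
  [0,0,0],
  [0,0,0],
  [-8,0,0],
  [-20,0,0],
  [-40,0,0],
], claw=[20,20,20,20,20], roll=[0,0,0,0,0], force=50)

```text
time: 9.3
position: [0.5864, -0.2511, 0.0703]
tool_rot: [1.194, 1.209, -1.206]
ft_force: [0.5, 1.0, -0.9]
grip_width: 0.273
```

Run:
```python
from h import *
s=get_state();print(s["position"],s["grip_width"]*87,s["ft_force"],s["torque"],yaw())
print(go([.539,.078,.11]))
a,_=shot("side","s4");b,d=shot("top","t4")
f=lambda i:cv2.resize(i[:,:,::-1],None,fx=4,fy=4,interpolation=cv2.INTER_CUBIC)
cv2.imwrite("pics/c4.png",np.hstack([f(a[110:220,220:310]),f(b[150:260,270:370])]))
```

```text
[ 0.58642075 -0.25111502  0.07032496] 23.731290691404396 [ 0.53086677  0.98001815 -0.90033989] [-0.04692769 -0.08376292  0.00268286] 0.6514454839792214
[ -42.5  -43.7 -329.3]
```

View pics/c4.png

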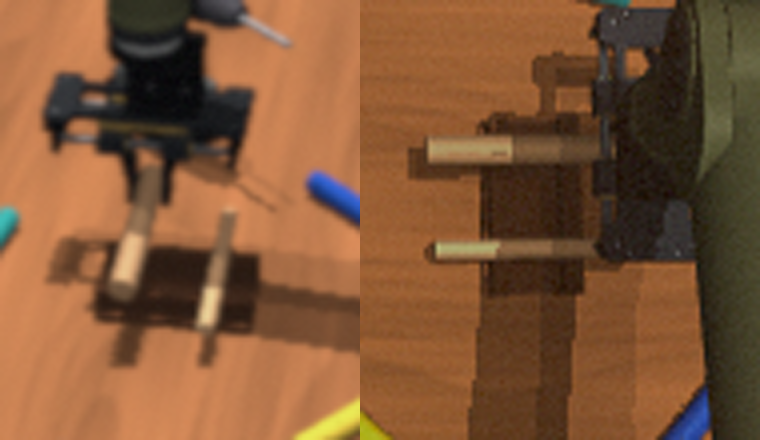

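The dowel is lifted. Its visible end is at top-view pixel (287,187). I check its pitch and end position from the depth image.

Run:
```python
from h import *
d=np.load("pics/t4.npy");P=cloud("top",d);Z=P[...,2]
m=np.zeros(d.shape,bool);m[181:194,284:330]=1;m&=(Z>.07)&(Z<.12)
p=P[m]
for lo in(-.19,-.17,-.15,-.13,-.11,-.09):
    q=p[(p[:,1]>lo-.01)&(p[:,1]<=lo+.01)]
    if len(q):print(lo,len(q),np.percentile(q[:,2],70).round(4),q[:,0].mean().round(4))
ys,xs=np.nonzero(m);print(xs.min(),ray("top",[[xs.min()-.5,187]],.09))
```

```text
-0.19 43 0.1008 0.5833
-0.17 49 0.0998 0.5822
-0.15 54 0.1008 0.5824
-0.13 48 0.0998 0.5819
-0.11 47 0.1005 0.5817
-0.09 24 0.0988 0.5815
287 [[ 0.58399515 -0.09157804  0.09      ]]
```

jog_arm([
  [-20,0,0],
  [-40,-5,-30],
  [-43,-10,-70],
  [-43,-18,-110],
  [-43,-24,-150],
], claw=[20,20,20,20,20], roll=[0,-1,-2,-2.5,-2.5])

```text
time: 9.9
position: [0.563, -0.1002, 0.115]
tool_rot: [1.163, 1.221, -1.17]
ft_force: [1.1, 0.2, -1.1]
grip_width: 0.277
```

Run:
```python
from h import *
s=get_state();print(s["position"],yaw(),go([.539,.080,.105]),s["joint_positions"].round(2))
```

```text
[ 0.56304006 -0.10015542  0.11496318] 3.133674874521167 [   7.6  -14.2 -181.3] [ 0.95  0.39 -0.99  1.76  0.37  1.18 -0.1 ]
```

jog_arm([
  [0,-4,-45],
  [0,-8,-90],
  [3,-11,-135],
  [6,-14,-178],
  [7,-14,-181],
], claw=[20,20,20,20,20], roll=[0,0,0,0,0])

```text
time: 10.4
position: [0.5372, 0.0875, 0.1059]
tool_rot: [1.158, 1.228, -1.161]
ft_force: [-0.4, 0.4, -0.9]
grip_width: 0.268
```

Run:
```python
from h import *
s=get_state();print(s["position"],yaw(),go([.5391,.080,.028]),s["joint_positions"].round(2))
a,_=shot("side","s5");b,d=shot("top","t5")
P=cloud("top",d);Z=P[...,2]
m=np.zeros(d.shape,bool);m[180:226,175:232]=1;m&=(Z>.1)&(Z<.15)&(P[...,0]<.556)
p=P[m]
for lo in np.arange(.13,.27,.02):
    q=p[abs(p[:,1]-lo)<.01]
    if len(q):print(lo,len(q),np.percentile(q[:,2],70).round(4),q[:,0].mean().round(4))
ys,xs=np.nonzero(m);print(xs.min(),ray("top",[[xs.min()-.5,ys.mean()]],.124))
f=lambda i:cv2.resize(i[:,:,::-1],None,fx=4,fy=4,interpolation=cv2.INTER_CUBIC)
cv2.imwrite("pics/c5.png",np.hstack([f(a[180:290,205:295]),f(b[160:270,165:275])]))
```

```text
[0.53719664 0.08745213 0.10592032] 3.723011286348473 [78.   0.9  6.8] [ 0.69  0.36 -1.06  1.83  0.35  1.15 -0.42]
0.16999999999999998 3 0.1255 0.5177
0.18999999999999997 43 0.131 0.5259
0.20999999999999996 52 0.1317 0.525
0.22999999999999995 50 0.1308 0.5235
0.24999999999999994 13 0.131 0.5238
179 [[0.52454719 0.24692402 0.124     ]]
```

View pics/c5.png

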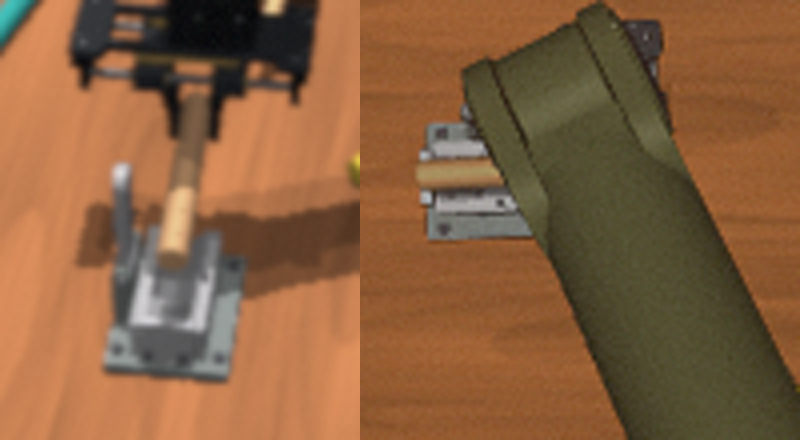

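jog_arm([
  [0,1,7],
  [15,1,7],
  [30,1,7],
  [45,1,7],
  [52,1,7],
], claw=[20,20,20,20,20], roll=[0.7,0.7,0.7,0.7,0.7])

```text
time: 11.0
position: [0.5388, 0.073, 0.0509]
tool_rot: [1.168, 1.22, -1.18]
ft_force: [-0.5, 0.0, -0.5]
grip_width: 0.273
```

Run:
```python
from h import *
s=get_state();print(s["position"],yaw(),go([.5391,.080,.028]),s["ft_force"],s["torque"])
a,d=shot("side","s6")
f=lambda i:cv2.resize(i[:,:,::-1],None,fx=7,fy=7,interpolation=cv2.INTER_CUBIC)
cv2.imwrite("pics/c6.png",f(a[200:285,215:285]))
```

```text
[0.53884258 0.07299255 0.05092521] 2.6189054292722562 [22.8  0.5 -7.3] [-0.54949437  0.0293633  -0.54235315] [-0.02230909 -0.11351507 -0.0474688 ]
```

View pics/c6.png

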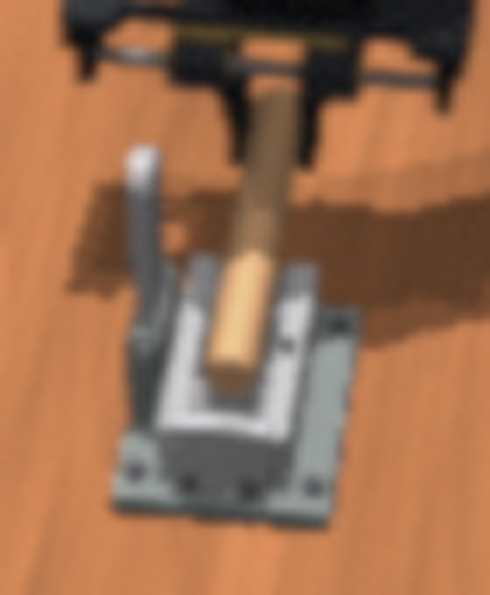

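The dowel is centred over the V with its end at (230,380), short of the stop plate. I descend to contact.

jog_arm([
  [5,0,-6],
  [10,0,-6],
  [15,0,-6],
  [19,0,-6],
  [20,0,-6],
], claw=[20,20,20,20,20], roll=[-0.4,-0.4,-0.4,-0.4,-0.4])

```text
time: 11.55
position: [0.5383, 0.079, 0.0303]
tool_rot: [1.162, 1.224, -1.175]
ft_force: [-0.0, 0.8, -0.8]
grip_width: 0.274
```

Run:
```python
from h import *
s=get_state();print(s["position"],yaw(),go([.5391,.080,.028]),s["ft_force"],s["torque"])
```

```text
[0.53834279 0.07900289 0.03030513] 3.036906543629992 [ 2.3  0.8 -1. ] [-0.00206211  0.77656429 -0.83870761] [ 0.04610876 -0.07728338  0.00690053]
```

jog_arm([
  [1,0.5,0],
  [2,0.5,0],
  [3,0.5,0],
  [4,0.5,0],
  [4,0.5,0],
], claw=[20,20,20,20,20], roll=[0,0,0,0,0])

```text
time: 12.05
position: [0.5399, 0.0789, 0.0269]
tool_rot: [1.163, 1.222, -1.174]
ft_force: [1.3, -1.7, 4.2]
grip_width: 0.273
```

Run:
```python
from h import *
s=get_state();print(s["position"],yaw(),s["ft_force"],s["torque"])
```

```text
[0.53986352 0.07893224 0.02691093] 3.006324852377625 [ 1.31949066 -1.7206733   4.16089263] [ 0.01984858 -0.4236287  -0.02522466]
```

jog_arm([
  [0,0,-2],
  [0,0,-4],
  [0,0,-6],
  [0,0,-8],
  [0,0,-8],
], claw=[20,20,20,20,20], roll=[0,0,0,0,0])

```text
time: 12.55
position: [0.5399, 0.0869, 0.027]
tool_rot: [1.164, 1.221, -1.173]
ft_force: [1.8, -4.7, 4.1]
grip_width: 0.272
```

jog_arm([
  [0,0,-1],
  [0,0,-2],
  [0,0,-3],
  [0,0,-4],
  [0,0,-4],
], claw=[20,20,20,20,20], roll=[0,0,0,0,0])

```text
time: 13.05
position: [0.5398, 0.0881, 0.027]
tool_rot: [1.161, 1.218, -1.176]
ft_force: [0.8, -8.5, 6.8]
grip_width: 0.27
```

jog_arm([
  [0,0,-2],
  [0,0,-4],
  [0,0,-6],
  [0,0,-6],
], claw=[20,20,20,20], roll=[0,0,0,0])

```text
time: 13.45
position: [0.5398, 0.0881, 0.0269]
tool_rot: [1.156, 1.212, -1.184]
ft_force: [0.4, -14.9, 9.9]
grip_width: 0.275
```

Run:
```python
from h import *
s=get_state();print(s["position"],yaw(),s["ft_force"],s["torque"],s["joint_positions"].round(2))
a,d=shot("side","s7")
f=lambda i:cv2.resize(i[:,:,::-1],None,fx=7,fy=7,interpolation=cv2.INTER_CUBIC)
cv2.imwrite("pics/c7.png",f(a[200:285,215:285]))
```

```text
[0.53977374 0.08810514 0.0268991 ] 2.7851290348531488 [  0.35611466 -14.88276021   9.86174938] [-2.98230639 -0.22411976  0.01328332] [ 0.59  0.47 -0.97  1.89  0.48  1.03 -0.54]
```

View pics/c7.png

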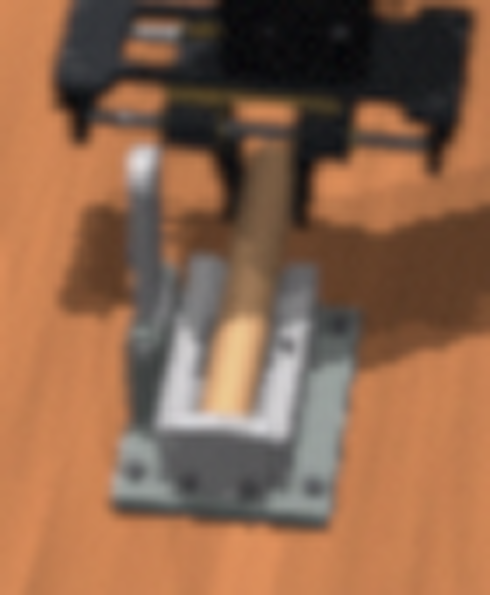

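The dowel lies in the V, with its end against the stop at (230,415). I relax the push and release.

jog_arm([
  [0,0,0],
  [0,0,0],
  [0,0,0],
  [0,0,0],
  [0,0,0],
], claw=[20,20,24,27,35], roll=[0,0,0,0,0], force=10)

```text
time: 14.0
position: [0.5386, 0.0896, 0.0264]
tool_rot: [1.155, 1.215, -1.183]
ft_force: [0.0, -1.0, -0.2]
grip_width: 0.34
```

jog_arm([
  [0,0,0],
  [-10,0,0],
  [-30,0,0],
  [-70,0,0],
  [-110,0,0],
], claw=[50,50,50,50,50], roll=[0,0,0,0,0])

```text
time: 14.5
position: [0.5376, 0.0929, 0.1376]
tool_rot: [1.154, 1.217, -1.183]
ft_force: [0.1, 0.1, 0.1]
grip_width: 0.572
```

Run:
```python
from h import *
s=get_state();print(s["position"],yaw(),s["grip_width"]*87,s["ft_force"],s["joint_positions"].round(2))
print(go([.5737,.1953,.2]),go([.5,.08,.25]))
```

```text
[0.53755731 0.09286793 0.13762282] 2.931764302118895 49.79872067000756 [0.14083206 0.13335141 0.06255095] [ 0.69  0.33 -1.07  1.79  0.33  1.22 -0.43]
[-64.7  41.2 -99. ] [-112.   -38.4   13.5]
```

jog_arm([
  [-25,0,0],
  [-50,0,0],
  [-80,0,0],
  [-100,0,0],
  [-100,0,0],
], claw=[60,60,60,60,60], roll=[8,16,24,32,40])

```text
time: 15.0
position: [0.539, 0.0968, 0.2415]
tool_rot: [1.659, 0.803, -1.669]
ft_force: [0.4, 0.6, -0.7]
grip_width: 0.689
```

jog_arm([
  [0,0,0],
  [0,0,0],
  [0,0,0],
  [0,0,0],
  [0,0,0],
], claw=[60,60,60,60,60], roll=[8,16,24,32,40])

```text
time: 15.5
position: [0.5386, 0.0976, 0.2421]
tool_rot: [2.1, 0.205, -2.094]
ft_force: [-0.2, 0.4, -0.1]
grip_width: 0.691
```

Run:
```python
from h import *
s=get_state();print(s["position"],yaw(),s["grip_width"]*87,s["joint_positions"].round(2))
print(go([.5737,.1953,.22]))
a,d=shot("top","t8")
P=cloud("top",d);Z=P[...,2];m=np.zeros(d.shape,bool);m[165:226,170:230]=1
m&=(Z>.1)&(Z<.175)&(P[...,0]>.55);print(m.sum(),np.median(P[m],0))
f=lambda i:cv2.resize(i[:,:,::-1],None,fx=5,fy=5,interpolation=cv2.INTER_CUBIC)
cv2.imwrite("pics/c8.png",f(a[150:250,165:285]))
```

```text
[0.53863024 0.09759813 0.24210749] -77.58396428965747 60.08686180976137 [ 0.58  0.18 -0.91  1.66  0.16  1.38 -1.71]
[ 20.2 -88.3 -55.3]
0 [nan nan nan]
  return _methods._mean(a, axis=axis, dtype=dtype,
  ret = um.true_divide(
```

View pics/c8.png

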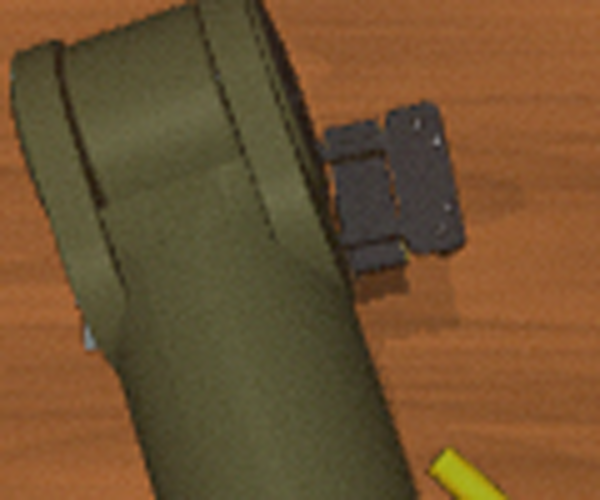

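The top view is hidden by the arm, so I rely on the recorded pinch pose. Eleven pictures have been viewed, and I keep the last one.

jog_arm([
  [0,-40,-25],
  [0,-70,-45],
  [10,-88,-55],
  [20,-88,-55],
  [20,-88,-55],
], claw=[60,60,60,60,60], roll=[5,9.5,9.5,9.5,9.5])

```text
time: 16.05
position: [0.5729, 0.1945, 0.2187]
tool_rot: [2.187, 0.029, -2.184]
ft_force: [-0.1, -0.1, -0.1]
grip_width: 0.689
```

Run:
```python
from h import *
s=get_state();print(s["position"],yaw(),s["joint_positions"].round(2))
print(go([.5737,.1953,.126]))
```

```text
[0.57286618 0.19453959 0.21871475] -87.20455973810182 [ 0.34  0.35 -0.9   1.54  0.3   1.39 -2.12]
[92.7 -2.8 -0.8]
```

jog_arm([
  [20,-1,-1],
  [45,-2,-1],
  [70,-3,-1],
  [90,-3,-1],
  [92,-3,-1],
], claw=[60,60,60,60,60], roll=[0,0,0,0,0])

```text
time: 16.55
position: [0.5725, 0.1926, 0.1245]
tool_rot: [2.182, 0.025, -2.188]
ft_force: [-0.8, -1.0, -0.7]
grip_width: 0.687
```

jog_arm([
  [0,0,0],
  [0,0,0],
  [0,0,0],
  [0,0,0],
  [0,0,0],
], claw=[45,36,20,20,20], roll=[0,0,0,0,0], force=12)

```text
time: 17.05
position: [0.5728, 0.1941, 0.1253]
tool_rot: [2.185, 0.028, -2.188]
ft_force: [0.9, 6.0, -1.0]
grip_width: 0.32
```

Run:
```python
from h import *
s=get_state();print(s["position"],yaw(),s["grip_width"]*87,s["ft_force"],s["torque"])
xj=np.array([.9985,.0541]);pin=np.array([.573,.1955])
g=s["position"]+[0,0,.0187]
for a in(1.4,1.25,1.1,.9,.7,.5,.3,.15,0.03,0):
    q=np.r_[pin-.083*np.cos(a)*xj,.0612+.083*np.sin(a)-.0187];print(a,q.round(4),go(q))
```

```text
[0.57284234 0.1940554  0.12530065] -87.25338471280799 27.847163816891502 [ 0.87079517  5.96205735 -1.03921642] [ 1.52671872 -0.13090804  0.04092022]
1.4 [0.5589 0.1947 0.1243] [ 1.  -1.4 13.9]
1.25 [0.5469 0.1941 0.1213] [ 4.1 -1.4 25.9]
1.1 [0.5354 0.1935 0.1165] [ 8.9 -1.4 37.4]
0.9 [0.5215 0.1927 0.1075] [17.9 -1.5 51.3]
0.7 [0.5096 0.1921 0.096 ] [29.4 -1.7 63.2]
0.5 [0.5003 0.1916 0.0823] [43.1 -1.9 72.5]
0.3 [0.4938 0.1912 0.067 ] [58.4 -2.3 78.9]
0.15 [0.4911 0.1911 0.0549] [70.5 -2.5 81.7]
0.03 [0.4902 0.191  0.045 ] [80.4 -2.7 82.6]
0 [0.4901 0.191  0.0425] [82.9 -2.8 82.6]
```

jog_arm([
  [0,-1.4,0],
  [0,-1.4,0],
  [0,-1.4,7],
  [1,-1.4,14],
  [4,-1.4,26],
], claw=[20,20,20,20,20], roll=[0,0,0,0,0])

```text
time: 17.55
position: [0.5478, 0.1937, 0.1216]
tool_rot: [2.188, 0.027, -2.185]
ft_force: [5.9, -0.6, -4.9]
grip_width: 0.301
```

```bash
cat > arc.py <<'E'
from h import *
s=get_state();print(s["position"],yaw(),s["grip_width"]*87,s["ft_force"],s["torque"])
xj=np.array([.9985,.0541]);pin=np.array([.573,.1955])
for a in(1.1,1,.9,.8,.7,.6,.5,.4,.3,.2,.1,0.03):
    q=np.r_[pin-.083*np.cos(a)*xj,.0612+.083*np.sin(a)-.0187];print(a,go(q))
E
python3 arc.py
```

```text
[0.54778095 0.19371332 0.12158887] -87.31362537600988 26.185688753073354 [ 5.89495858 -0.61744562 -4.89490918] [ 0.18009385 -1.19469677  0.03303314]
1.1 [ 5.1 -0.4 12.4]
1 [ 9.2 -0.5 19.6]
0.9 [14.  -0.5 26.3]
0.8 [19.5 -0.6 32.6]
0.7 [25.6 -0.7 38.2]
0.6 [32.2 -0.8 43.3]
0.5 [39.2 -0.9 47.6]
0.4 [46.7 -1.1 51.2]
0.3 [54.5 -1.2 54.1]
0.2 [62.5 -1.4 56.1]
0.1 [70.7 -1.6 57.4]
0.03 [76.5 -1.7 57.7]
```

jog_arm([
  [5,0,12],
  [9,0,20],
  [14,0,26],
  [20,0,33],
  [26,0,38],
], claw=[20,20,20,20,20], roll=[0,0,0,0,0])

```text
time: 18.05
position: [0.5092, 0.1916, 0.0954]
tool_rot: [2.188, 0.028, -2.185]
ft_force: [3.4, 0.3, 1.0]
grip_width: 0.301
```

```bash
python3 arc.py
```

```text
[0.50924369 0.19157848 0.09544643] -87.29414654013513 26.209774143913638 [3.35695739 0.25636586 1.01143114] [ 0.30829316 -0.52765171  0.06014757]
1.1 [-21.   -0.2 -26.2]
1 [-16.9  -0.2 -19. ]
0.9 [-12.1  -0.3 -12.3]
0.8 [-6.6 -0.4 -6.1]
0.7 [-0.5 -0.5 -0.4]
0.6 [ 6.1 -0.6  4.6]
0.5 [13.1 -0.7  9. ]
0.4 [20.6 -0.8 12.6]
0.3 [28.4 -1.  15.4]
0.2 [36.4 -1.2 17.5]
0.1 [44.6 -1.3 18.8]
0.03 [50.4 -1.5 19.1]
```

jog_arm([
  [6,0,5],
  [13,0,9],
  [21,0,12.5],
  [28,0,15],
  [36,0,17],
], claw=[20,20,20,20,20], roll=[0,0,0,0,0])

```text
time: 18.55
position: [0.4919, 0.1906, 0.0589]
tool_rot: [2.188, 0.029, -2.185]
ft_force: [2.5, 1.5, 1.2]
grip_width: 0.296
```

jog_arm([
  [4,0,1],
  [8,0,1],
  [11,0,1],
  [13,0,1],
  [13,0,1],
], claw=[20,20,20,20,20], roll=[0,0,0,0,0])

```text
time: 19.05
position: [0.4904, 0.1905, 0.0455]
tool_rot: [2.187, 0.029, -2.187]
ft_force: [2.2, 2.2, -1.0]
grip_width: 0.297
```

```bash
python3 arc.py|head -1
```

```text
[0.49035926 0.19048482 0.04546497] -87.25495375925931 25.81915628364216 [ 2.19425253  2.2454596  -1.03715088] [ 0.59732865 -0.39962472 -0.00300664]
```

jog_arm([
  [1,0,0],
  [2,0,0],
  [3,0,0],
  [4,0,0],
  [5,0,0],
], claw=[20,20,20,20,20], roll=[0,0,0,0,0], force=40)

```text
time: 19.55
position: [0.4904, 0.1905, 0.0437]
tool_rot: [2.185, 0.026, -2.186]
ft_force: [-9.8, -4.2, 34.2]
grip_width: 0.296
```

```bash
python3 arc.py|head -1
```

```text
[0.49042163 0.19046649 0.04368349] -87.26009126355336 25.778896658982255 [-9.78949816 -4.16399312 34.24825202] [-0.78231563  1.90795547 -0.02780428]
```

jog_arm([
  [3,0,0],
  [3,0,0],
  [3,0,0],
  [3,0,0],
  [3,0,0],
], claw=[20,20,20,20,20], roll=[0,0,0,0,0])

```text
time: 20.05
position: [0.4904, 0.1904, 0.0438]
tool_rot: [2.184, 0.023, -2.184]
ft_force: [-8.1, -2.3, 26.0]
grip_width: 0.296
```

```bash
python3 arc.py|head -1
python3 - <<'E'
from h import *
a,d=shot("side","s9");b,e=shot("top","t9")
f=lambda i,k:cv2.resize(i[:,:,::-1],None,fx=k,fy=k,interpolation=cv2.INTER_CUBIC)
cv2.imwrite("pics/c9.png",np.hstack([f(a[200:285,215:285],6)[:500],f(b[150:250,170:245],5)]))
a0=cv2.imread("pics/side0.png")[:,:,::-1];df=np.abs(a.astype(int)-a0).max(2)
for n,r in dict(glue=(285,330,180,215),square=(195,230,150,200),drill=(88,150,240,295),thin=(165,195,268,285)).items():
    print(n,np.median(df[r[0]:r[1],r[2]:r[3]]),(df[r[0]:r[1],r[2]:r[3]]>50).mean().round(3))
s=get_state();print(s["ft_force"],s["position"])
E
```

```text
[0.49039801 0.19042736 0.04382174] -87.26665487038511 25.795048025412008 [-8.14789742 -2.32118332 26.00451436] [-0.49472833  1.55779178 -0.06671739]
glue 12.0 0.0
square 13.0 0.0
drill 12.0 0.301
thin 44.5 0.48
[-8.11782856 -1.98106682 26.24715927] [0.49040523 0.19041532 0.04382555]
```

View pics/c9.png

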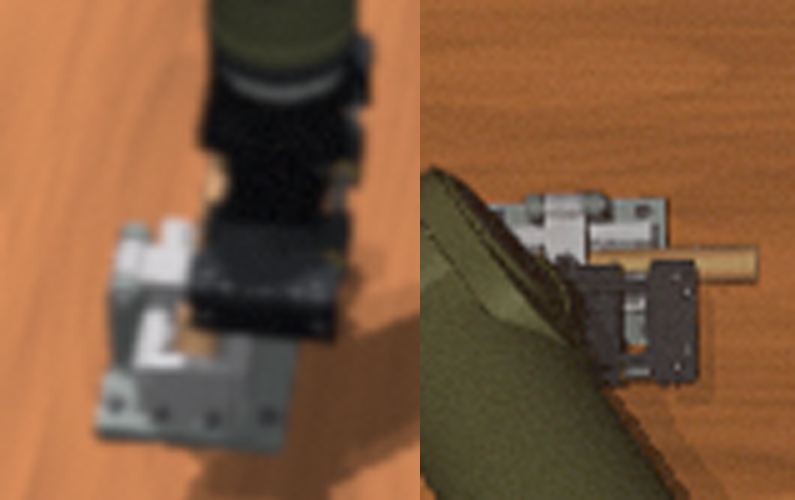

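The plate lies down on the dowel, which sticks out to (757,263) in the top half. One numeric check of the free end.

Run:
```python
from h import *
d=np.load("pics/t9.npy");P=cloud("top",d)
m=np.zeros(d.shape,bool);m[194:212,226:242]=1;m&=(P[...,2]>.03)&(P[...,2]<.07)
ys,xs=np.nonzero(m);q=ray("top",np.c_[xs,ys],.0437)[:,:2]
l=cv2.fitLine((q*1000).astype(np.float32),cv2.DIST_HUBER,0,.01,.01).ravel()
print("yaw",np.degrees(np.arctan(-l[0]/l[1])),q.mean(0))
e=ray("top",[[xs.max()+.5,ys.mean()]],.0437)[0,:2]
t=np.radians(2.9);M=np.array([[np.cos(t),np.sin(t)],[-np.sin(t),np.cos(t)]])
for o in([.5313,.1973],[.533,.1933]):print("end, mid in jig",M@(e-o),M@(q.mean(0)-o))
d0=np.load("pics/t2.npy");
Pt=cloud("top",d);mm=np.zeros(d.shape,bool);mm[206:218,275:352]=1;mm&=(Pt[...,2]>.03)&(Pt[...,2]<.1);print("thin",np.median(Pt[mm],0),mm.sum())
P0=cloud("top",np.load("pics/top0.npy"));m0=np.zeros(d.shape,bool);m0[206:218,275:352]=1;m0&=(P0[...,2]>.03)&(P0[...,2]<.1);print(np.median(P0[m0],0),m0.sum())
```

```text
yaw 7.904616 [0.53640657 0.08861809]
end, mid in jig [-0.00119529 -0.12945949] [-0.00039851 -0.10880108]
end, mid in jig [-0.00269074 -0.1253786 ] [-0.00189396 -0.10472019]
thin [ 0.50750818 -0.18988618  0.0445244 ] 333
[ 0.50756762 -0.18843854  0.04488983] 330
```

Run:
```python
from h import *
for n in("s6","s7","s9"):
    a=cv2.imread(f"pics/{n}.png").astype(int)[252:266,245:250];print(n,(a[...,2]-a[...,0]).mean(1).round().astype(int))
b=cv2.imread("pics/t9.png").astype(float)[199:206];print(np.abs(b[1:,232:244]).mean(0).round().astype(int).tolist())
```

```text
s6 [59 49 45 34 14  2 -1 -1  0 -1 -1 -1 -1 -1]
s7 [91 91 92 93 93 93 76 32  6  0  0 -1 -1 -1]
s9 [26 24 33 51 64 67 54 22  4  0  0 -1 -1 -1]
[[80, 120, 157], [80, 122, 158], [78, 118, 155], [80, 121, 158], [81, 122, 157], [57, 88, 123], [52, 97, 162], [54, 99, 161], [54, 99, 161], [53, 97, 159], [54, 98, 161], [55, 98, 160]]
```

```bash
python3 -c "
from h import *
print(get_state()['ft_force']);print(order.close_job())"
```

```text
[-8.11782856 -1.98106682 26.24715927]
the job is handed in; nothing more can be done
None
```

The thick dowel is in the V with its end on the stop. I handed the job in with the bush plate down on it and the arm still pressing, at about 20 s of robot time. The hand-in gave no verdict.

**What I did:** I pinched the bush plate and swung it upright. Then I took the thick dowel by one end, lowered it into the V and slid it on until it met the stop (it did not yield to about 15 N). I pinched the plate again, swung it down onto the dowel and kept pressing through the pinch.

**Last checks:**
- **Press:** the wrist force was steady at about 26 N, which should come out roughly doubled on the dowel. The plate was within about 0.02 rad of level. I could not measure the forces on the V faces directly.
- **End stop:** in the side view, the dowel's end sits at the same pixel row as when I was pushing it against the stop.
- **Other items:** the glue bottle and try square show no change in the side view, and the thin dowel is within about 1.5 mm of its start. The drill check does not count: 30% of its pixels changed, probably because the arm now overlaps it. The arm passed well clear of it.

**What disagreed:**
- **Jig position:** the top camera and the pinch readings differ by about 4 mm along the V. They put the dowel's free end at -129 and -125 mm; -125 mm is seated, and the limit is 3 mm. A finer look at the end pixel moves both about 2 mm closer to the stop, so both then fit.
- **Dowel angle:** a line fit on the short visible stub gave 8 degrees of yaw instead of 3. I disregarded it because the stub is too short and partly hidden.

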